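# Change the printer's spool and restock the gravity lane, first in first out

## Task

The printer needs its next spool: take the oldest orange spool, the one at the front (low end) of the sloped lane, and set it upright on the rollers of the roller stand, then, once the others have rolled down, load the new orange spool from the carton into the rear of the lane so that it rests upright behind them. Set the spools down rather than letting them drop, do not lift the other two out of the lane, and leave the blue spool, the glue bottle, the printed vase and the scraper where they are.

Things in the scene. Friction and masses are not known exactly. Their poses are not given: they have to be found in the camera images.
- lane: fixed gravity lane, steel channel on green stand, open on top. Origin on the table under its middle; x level, from low front (-x, stop plate 40 mm high) to raised rear (+x, open end), z up. Floor rises 0.122 rad towards +x, 55 mm high at x = 0, from x = -180 to +197 mm. Side guides 34 mm above the floor, 56 mm apart inside, flared over the last 45 mm at the rear. Spools roll to the front by themselves
- lane_front (a point): where the centre of the spool resting against the front stop lies (lane x -131, y 0, z 94 mm)
- lane_middle (a point): where the centre of the second spool lies, leaning on the first (110 mm farther up the slope)
- lane_rear (a point): where the centre of the third spool lies, leaning on the second (another 110 mm up the slope); the lane holds three spools, loaded from above
- spool_first: the oldest spool, at the front of the lane at the start. Orange-filled mini filament spool, 110 mm diameter, 46 mm over the flange faces, about 0.33 kg; black flanges, orange filament and flush orange hub plug (no hole). Stands on its rim, rolls freely. Origin at its centre; its y axis is the axle (x and z turn as it rolls: take its heading from y)
- spool_second: the second spool in the lane at the start, touching the first. Same as spool_first in every way
- spool_third: the third spool, rearmost in the lane at the start. Same as spool_first in every way
- spool_new: the new spool, standing in one of the two bays of the carton (either one), axle across the carton. Same as spool_first in every way
- spool_blue: bystander in the other bay of the carton: same size and axis, but blue filament and hub plug
- carton: fixed cut-down carton, open on top, 230 x 64 mm, 42 mm high, two bays in line along its x axis, centres at x = -57 and +57 mm; walls 4 mm, each bay 108 x 56 mm inside, floor 4 mm thick; a spool standing in a bay has its centre 59 mm above the table. Origin under its middle
- roller_stand: fixed roller stand that feeds the printer: black base 140 x 84 mm; two grey cheeks 120 mm long, 56 mm apart inside, tops 47 mm high; between them two free-turning black rollers, 20 mm diameter, along y at x = -34 and +34 mm, axes 24 mm high. Origin under its middle on the table; y is the direction of the rollers and of a seated spool's axle, z up
- stand_seat (a point): where the centre of a 110 mm spool lies when it rests on both rollers midway between the cheeks, 79 mm above the table
- glue_bottle: bystander: white glue bottle with red cap, 48 mm diameter, 130 mm tall, upright; origin at its underside
- print_vase: bystander: violet 3D-printed vase with orange flower, 68 mm foot, 110 mm tall; origin at its underside
- scraper: bystander: scraper with a handle, 200 mm long, lying on the table along its x axis; origin at its middle

How it is judged:
On the way, in this order (a step that is already met when the one before it is completed fails the run):
1. the spool from the front of the lane stands on both rollers of the roller stand, let go (distance between spool_first and stand_seat below 0.009 m and angle between the y axis of spool_first and the y axis of roller_stand, either way round below 0.15 rad and contact force between the fingers and spool_first below 0.2 N), for 0.3 s.
2. the new spool rests in the lane behind the other two, let go (distance between spool_new and lane_rear below 0.014 m and angle between the y axis of spool_new and the y axis of lane, either way round below 0.15 rad and contact force between the fingers and spool_new below 0.2 N), for 0.3 s.
At the end, for the whole second after the job is handed in: spool_first rests within 9 mm of stand_seat, axle within 0.15 rad of the rollers; in the lane spool_second is within 14 mm of lane_front, spool_third of lane_middle, spool_new of lane_rear (axle within 0.15 rad of square to the lane); all four at rest (under 0.03 m/s) (distance between spool_first and stand_seat below 0.009 m and angle between the y axis of spool_first and the y axis of roller_stand, either way round below 0.15 rad and distance between spool_new and lane_rear below 0.014 m and angle between the y axis of spool_new and the y axis of lane, either way round below 0.15 rad and distance between spool_second and lane_front below 0.014 m and distance between spool_third and lane_middle below 0.014 m and linear speed of each of spool_first, spool_second, spool_third, spool_new below 0.03 m/s); the robot touches nothing.
It fails at once if spool_second or spool_third is lifted more than 30 mm above its place in the lane (z of spool_second in the frame of lane above 0.138 m or z of spool_third in the frame of lane above 0.151 m).
It fails at once if spool_first or spool_new is dropped: faster than 0.7 m/s while the fingers do not hold it ((contact force between the fingers and spool_first below 0.05 N and linear speed of spool_first above 0.7 m/s) or (contact force between the fingers and spool_new below 0.05 N and linear speed of spool_new above 0.7 m/s)).
It fails at once if the blue spool is moved more than 20 mm (distance of spool_blue from where it was at the start of the episode above 0.02 m).
It fails at once if the glue bottle, vase or scraper is moved more than 30 mm, or the bottle or vase tipped (distance of any of glue_bottle, print_vase, scraper from where it was at the start of the episode above 0.03 m or angle between any of glue_bottle, print_vase's own z axis and vertical above 0.5 rad).
It also fails if it takes over 64 s, if anything falls off the work surface, if the arm or the gripper's body presses on something with over 40 N, if the wrist force passes 120 N, or if a joint passes its speed limit or range.

## Robot

A 6-joint arm with a two-finger parallel gripper is mounted at the origin on the work surface. World frame = base frame: x ahead of the robot, y to its left, z up, the work surface at z = 0. Lengths are in m, angles in rad, forces in N, time in s.
With the tool pointing down it reaches from about 0.35 to 0.725 m from the base axis. Payload 4.3 kg.
Tool frame: the origin (TCP) lies at the very end of the fingers, on their centre line; the grasp point (between the pads) lies 19 mm behind it; x points along the fingers, z is the direction in which the jaws open and shut, and the axes are right-handed (so a half turn about x gives the same grasp; the last joint's range is limited). The gripper opens to 85 mm and grips with 20 to 120 N. Pads are 22 mm wide; open, the fingers measure 114 mm over their backs; the gripper's body (76 mm by 85 mm) begins 54 mm behind the grasp point. The pads swing forward as they close: fully open they stand 13 mm farther back than shut.
Start: joints at [1.062, 0.377, 0.081, 1.274, 0, 1.46], TCP at [0.223, 0.53, 0.231] pointing down, gripper open.
Joint ranges: [-2.72, 2.72], [-0.84, 1.66], [-1.02, 1.22], [-1.77, 2.12], [-1.37, 1.28], [-3.14, 3.14]. Speed limits (rad/s): [2.57, 2.57, 3.14, 3.14, 3.14, 3.14].

## Interface

Orientations are given as a unit quaternion [x, y, z, w].
In Python, from cell import ctrl, set_gripper, planner, imaging, hand_in, get_t, get_qpos, get_joint_velocities, get_joint_torque, get_tcp_pos, get_tcp_rot, get_force, get_torque, get_finger_gap gives the robot as it stands. The module is installed in compiled form; this text tells all that it offers. Calls block until the motion is done:
- ctrl.goto(position, orientation): joint-space move of the TCP to a pose.
- ctrl.move_l(position, attitude=None, max_speed=0.15, force_limit=None): straight line of the TCP; attitude=None keeps the orientation; max_speed is the mean speed in m/s. With force_limit (N) it stops when the force on the tool has changed by that much, and returns True; else False.
- ctrl.movej(angles): joint-space move.
- set_gripper(opening, force=None): finger opening in m; force is the grip in N (None keeps the last); returns when the fingers have stopped.
- ctrl.hold(seconds).
- planner.inverse_kinematics(position, orientation): joint angles nearest the present ones, or None.
- imaging.snapshot(name): name is "scene" or "top" or "wrist"; returns the picture (384x512x3 uint8, red, green, blue); there is no depth.
- imaging.camera_params(name): a dict with "intrinsics" (3x3 intrinsics, pixels), "k1" (the pictures are not rectified: a ray, as slopes to the right and down, at radius r is drawn at 1 + k1 r^2 times it, then the intrinsics apply), "rvec" (rotation vector, rad) and "tvec" (3), from world to camera coordinates, as OpenCV has them. Camera axes: x right, y down, z forward; pixel columns grow to the right and rows downward; lengths in m; the calibration is good to about 2 mm. A picture is of the moment at which its call begins: read the wrist's pose just before it. camera_params takes no time and is no camera call; for the wrist camera it gives the pose at the moment of the call.
A pose or a line that the arm cannot do raises ctrl.PlanningError and nothing moves.
- hand_in(): hands the job in, once; it reports no verdict.
Trained networks look in the newest picture that a camera, given by its name, has taken for a name from the list of things; names that differ only in an ending like _2 or _b are one class to them, and where a whole thing is asked for, a point or a joint stands for the part that bears it (a point fixed in the world has none). Each returns a list of dicts, best first, with "p" (0 to 1); they miss things now and then, are a little off and sometimes report something else, mostly with a low value. They report only what shows in the picture. A call takes as long as a camera call.
- imaging.search_frame(thing, camera): "at" ([x, y, z] in m, in world coordinates, good to about 4 mm: the middle of the surface that is visible of it).
- imaging.trace(thing, camera): "region" (384x512 bool, what is visible of it).
Readings, each from a call of its own:
- get_t(): time.
- get_qpos(): joint angles.
- get_joint_velocities(): joint speeds.
- get_joint_torque(): joint torques, N m.
- get_tcp_pos(): TCP position.
- get_tcp_rot(): TCP orientation.
- get_force(): force on the tool from outside, world axes, zero at the start.
- get_torque(): the same for the moment, N m.
- get_finger_gap(): finger opening in m.
Only numpy, scipy, OpenCV 4.12 (cv2) and the standard library are available. Lean on these libraries where they do the work, as an engineer would, in place of code of your own. Each camera call takes 0.05 s, during which the arm holds its last target. There are 200 camera calls.

## Working session

There is one attempt and no reset: what is moved stays moved. The work goes in short steps, each a Python script; the robot and the scene stay as the last script left them, time stands still between calls to the robot, and variables do not carry over. Pictures are saved under pics/ and viewed, about 8 in all and at most 12, crops included, and the job is handed in when it is done.

```bash
ls; mkdir -p pics; python3 - <<'E'
from cell import *
import cv2,numpy as np
for c in ("scene","top"):
    im=imaging.snapshot(c); cv2.imwrite(f"pics/{c}0.png",im[:,:,::-1])
    p=imaging.camera_params(c); print(c,{k:np.round(v,4).tolist() for k,v in p.items()})
    for n in ("lane","spool_first","spool_blue","carton","roller_stand","glue_bottle","print_vase","scraper"):
        print(n,[(np.round(d["at"],3).tolist(),round(d["p"],2)) for d in imaging.search_frame(n,c)])
print(get_t(),get_tcp_rot())
a=cv2.imread("pics/scene0.png");b=cv2.imread("pics/top0.png")
cv2.imwrite("pics/t0.png",cv2.resize(b,(800,600)))
E
```

```text
pics
scene {'intrinsics': [[400.9302, 0.0, 252.3073], [0.0, 400.9302, 192.3164], [0.0, 0.0, 1.0]], 'k1': 0.006, 'rvec': [2.0046, 0.9139, -0.4993], 'tvec': [-0.4221, -0.1758, 1.5817]}
lane [([0.496, -0.041, 0.057], 0.88)]
spool_first [([0.458, -0.186, 0.115], 0.69)]
spool_blue [([0.678, 0.189, 0.082], 0.97), ([0.682, 0.122, 0.023], 0.59)]
carton [([0.68, 0.121, 0.026], 0.78), ([0.638, -0.244, 0.025], 0.22)]
roller_stand [([0.636, -0.249, 0.026], 0.7)]
glue_bottle [([0.526, -0.396, 0.066], 0.62)]
print_vase [([0.784, -0.026, 0.049], 0.72), ([0.678, 0.185, 0.084], 0.56)]
scraper [([0.486, 0.397, 0.002], 0.89), ([0.681, 0.123, 0.024], 0.37)]
top {'intrinsics': [[489.931, 0.0, 261.4656], [0.0, 489.931, 188.2092], [0.0, 0.0, 1.0]], 'k1': -0.1278, 'rvec': [2.1157, -2.109, 0.2189], 'tvec': [-0.016, 0.62, 1.302]}
lane [([0.442, 0.035, 0.073], 0.7), ([0.439, -0.171, 0.144], 0.57)]
spool_first [([0.437, -0.171, 0.14], 0.67)]
spool_blue [([0.648, 0.193, 0.101], 0.96), ([0.45, 0.035, 0.074], 0.39)]
carton [([0.623, 0.141, 0.036], 0.68)]
roller_stand [([0.624, -0.234, 0.01], 0.74), ([0.446, 0.034, 0.073], 0.44), ([0.624, 0.143, 0.033], 0.17)]
glue_bottle [([0.507, -0.378, 0.085], 0.81)]
print_vase [([0.766, -0.012, 0.033], 0.61), ([0.444, 0.033, 0.073], 0.22)]
scraper [([0.492, 0.406, 0.004], 0.6)]
0.9 [-0.39103971  0.58908541  0.39107592  0.58917395]
```

View pics/t0.png

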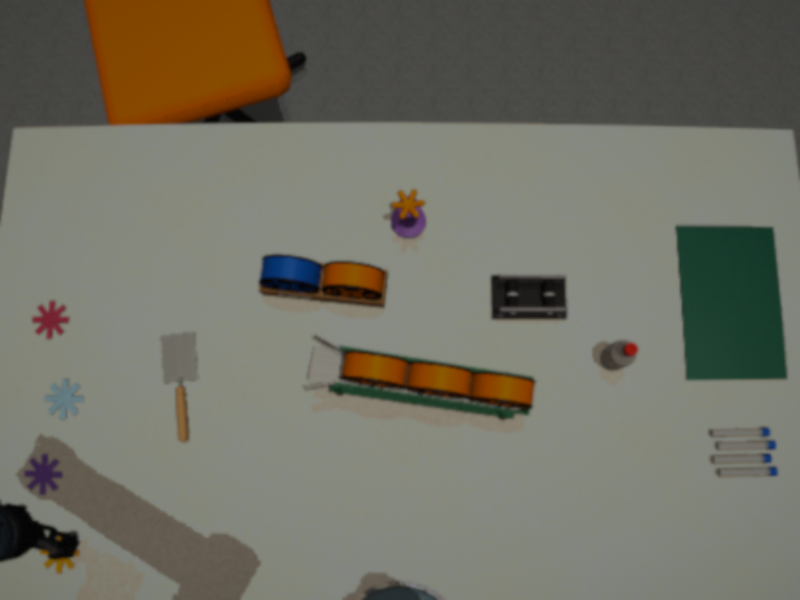

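View pics/scene0.png

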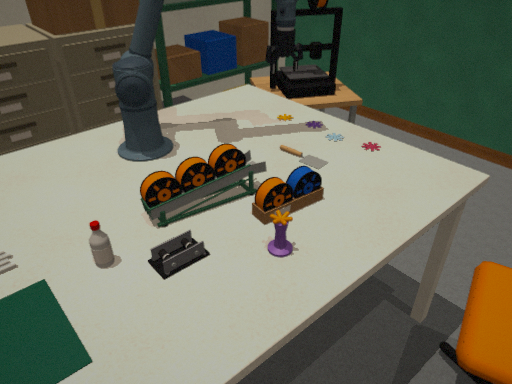

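The top view shows the blue spool in the left (+y) bay at (290,272), the new orange one in the right bay at (353,280), the lane's front at about (503,388) and the stand at (528,297). The scene view agrees. Next I take closer wrist views.

```bash
cat > h.py <<'E'
from cell import *
import cv2,numpy as np
from scipy.spatial.transform import Rotation as R
def quat(a):  # tool down, jaw axis (tool z) at world angle a
    x=np.array([0,0,-1.]);z=np.array([np.cos(a),np.sin(a),0]);return R.from_matrix(np.c_[x,np.cross(z,x),z]).as_quat()
def proj(P,p):
    P=np.atleast_2d(P);c=R.from_rotvec(p["rvec"]).apply(P)+np.ravel(p["tvec"]);s=c[:,:2]/c[:,2:]
    s=s*(1+p["k1"]*(s**2).sum(1,keepdims=True));K=p["intrinsics"];return s@K[:2,:2].T+K[:2,2]
def ray(uv,p,z):  # pixel -> world at height z
    K=np.array(p["intrinsics"]);d=cv2.undistortPoints(np.array([[uv]],float),K,np.array([p["k1"],0,0,0,0.]))[0,0]
    Rm=R.from_rotvec(p["rvec"]).as_matrix();C=-Rm.T@np.ravel(p["tvec"]);v=Rm.T@np.array([d[0],d[1],1]);return C+v*(z-C[2])/v[2]
E
python3 - <<'E'
from h import *
import pickle
views={"lane":(.42,-.08,.36),"stand":(.56,-.22,.33),"carton":(.56,.13,.33)}
for n in ("carton","lane","stand"):
    ok=False
    for a in (0,np.pi):
        try: ctrl.goto(list(views[n]),list(quat(a)));ok=True;break
        except ctrl.PlanningError as e: print(n,a,e)
    p=imaging.camera_params("wrist");im=imaging.snapshot("wrist")
    C=-R.from_rotvec(p["rvec"]).as_matrix().T@np.ravel(p["tvec"])
    print(n,a,get_qpos().round(2) if hasattr(get_qpos(),'round') else get_qpos(),"cam",C.round(3),R.from_rotvec(p["rvec"]).as_matrix()[2].round(2))
    cv2.imwrite(f"pics/w_{n}.png",im[:,:,::-1]);pickle.dump(p,open(f"{n}.pkl","wb"))
    for t in ("lane","spool_first","spool_blue","carton","roller_stand"):
        print(t,[(np.round(d["at"],3).tolist(),round(d["p"],2)) for d in imaging.search_frame(t,"wrist")])
ims=[cv2.imread(f"pics/w_{n}.png") for n in ("carton","lane","stand")]
cv2.imwrite("pics/m1.png",np.vstack([np.hstack([cv2.resize(i,(400,300)) for i in ims[:2]]),np.hstack([cv2.resize(ims[2],(400,300)),np.zeros((300,400,3),np.uint8)])]))
print(get_t())
E
```

```text
carton 0 [0.12 0.38 0.34 1.53 0.   1.69] cam [0.559 0.197 0.473] [-0.   -0.26 -0.96]
lane []
spool_first []
spool_blue [([0.648, 0.201, 0.106], 0.58)]
carton [([0.621, 0.14, 0.036], 0.55)]
roller_stand [([0.629, -0.171, 0.007], 0.87)]
lane 0 [-0.34  0.07  0.02  1.52  0.    1.23] cam [ 0.42  -0.013  0.503] [ 0.   -0.26 -0.96]
lane [([0.437, 0.013, 0.073], 0.71), ([0.762, -0.013, 0.024], 0.67), ([0.51, -0.369, 0.034], 0.56)]
spool_first []
spool_blue []
carton [([0.443, 0.013, 0.077], 0.73)]
roller_stand [([0.636, -0.205, 0.008], 0.9)]
stand 0 [-0.48  0.44  0.44  1.56  0.    1.09] cam [ 0.559 -0.153  0.474] [-0.   -0.26 -0.96]
lane [([0.486, -0.111, 0.042], 0.87)]
spool_first [([0.458, -0.164, 0.137], 0.68), ([0.469, -0.074, 0.153], 0.67)]
spool_blue []
carton []
roller_stand [([0.628, -0.235, 0.007], 0.96)]
5.5417
```

View pics/m1.png

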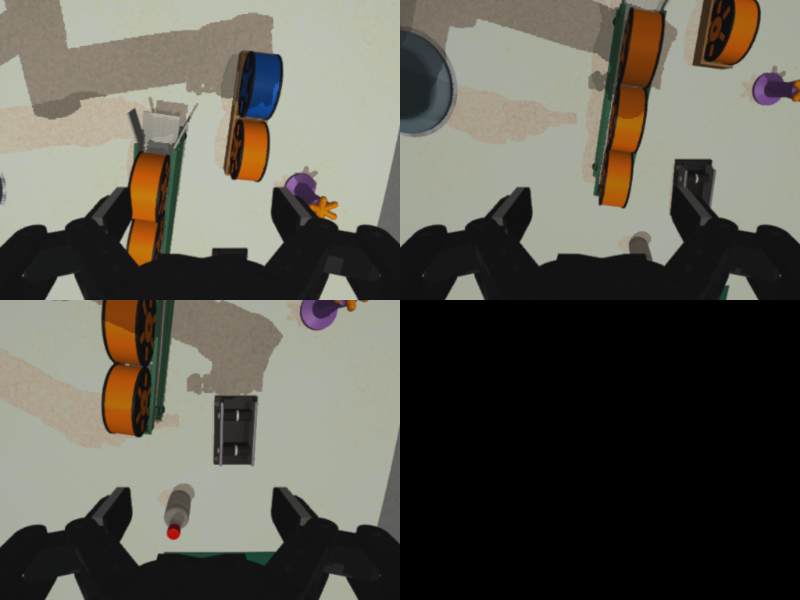

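```bash
cat > fit.py <<'E'
from h import *
import pickle
from scipy.optimize import minimize
pk={n:pickle.load(open(f"{n}.pkl","rb")) for n in ("lane","stand","carton")};img={n:cv2.imread(f"pics/w_{n}.png") for n in pk}
pk["top"]=imaging.camera_params("top");img["top"]=cv2.imread("pics/top0.png")
def box(x0,x1,y0,y1,z0,z1): return np.array([[x,y,z] for x in (x0,x1) for y in (y0,y1) for z in (z0,z1)],float)/1000
def cyl(x,z,r=55,w=23):
    t=np.linspace(0,2*np.pi,48);return np.array([[x+r*np.cos(k),y,z+r*np.sin(k)] for k in t for y in (-w,w)])/1000
s,c=np.sin(.122),np.cos(.122)
parts={"lane":[cyl(-131+110*k*c,94+110*k*s) for k in range(3)],
 "carton":[cyl(-57,59),cyl(57,59),box(-115,115,-32,32,0,42)],
 "stand":[box(-70,70,-42,42,0,5),box(-60,60,28,32,0,47),box(-60,60,-32,-28,0,47)]}
def place(P,q): return R.from_euler("z",q[2]).apply(P)+[q[0],q[1],0]
def sil(k,q,v):
    m=np.zeros((384,512),np.uint8)
    for P in parts[k]:
        cv2.fillConvexPoly(m,np.round(cv2.convexHull(proj(place(P,q),pk[v]).astype(np.float32))*16).astype(np.int32),255,cv2.LINE_AA,4)
    return m/255.
def mask(k,v):
    h=cv2.cvtColor(img[v],cv2.COLOR_BGR2HSV).astype(int);H,S,V=h[...,0],h[...,1],h[...,2]
    ora=(S>130)&(H<25)&(V>60);blk=V<50;blue=(S>120)&(H>95)&(H<130)
    m={"lane":ora|blk&~((S>90)&(H>40)&(H<95)),"carton":ora|blk|blue|((S>95)&(H<25)),"stand":(V<115)&(S<110)}[k]
    return cv2.morphologyEx(m.astype(np.uint8),cv2.MORPH_CLOSE,np.ones((5,5)))
def fit(k,q0,vs):
    rois={}
    for v in vs:
        r=cv2.dilate((sil(k,q0,v)>0).astype(np.uint8),np.ones((31,31)))
        if v!="top": r[235:]=0
        rois[v]=(r,mask(k,v)*r)
    def cost(u):
        q=np.array(u)*[.01,.01,.05]+q0;e=0
        for v in vs:
            a=sil(k,q,v)*rois[v][0];b=rois[v][1];e+=1-np.minimum(a,b).sum()/np.maximum(a,b).sum()
        return e/len(vs)
    best=None
    for y in (-1.5,0,1.5):
        o=minimize(cost,[0,0,y],method="Nelder-Mead",options=dict(initial_simplex=[[0,0,y],[1,0,y],[0,1,y],[0,0,y+1]],maxiter=150))
        if best is None or o.fun<best.fun: best=o
    return best.x*[.01,.01,.05]+q0,best.fun
E
python3 - <<'E'
from fit import *
res={};tiles=[]
for k,q0,sets in (("lane",(.44,-.045,1.45),(["lane"],["stand"],["top"],["lane","stand"])),("carton",(.645,.13,1.5),(["carton"],["top"],["carton","lane"],["carton","top"])),("stand",(.63,-.235,1.55),(["stand"],["top"],["stand","top"]))):
    for vs in sets:
        q,f=fit(k,np.array(q0),vs);print(k,vs,q.round(4),round(f,3))
    res[k]=q
    v=vs[0];im=img[v].copy();cn,_=cv2.findContours(mask(k,v),cv2.RETR_LIST,cv2.CHAIN_APPROX_NONE);
    S=(sil(k,q,v)>.5).astype(np.uint8);im=cv2.resize(im,None,fx=4,fy=4)
    for M,col in ((mask(k,v),(255,0,255)),(S,(255,255,0))):
        cn,_=cv2.findContours(cv2.resize(M,None,fx=4,fy=4,interpolation=0),cv2.RETR_LIST,cv2.CHAIN_APPROX_NONE);cv2.drawContours(im,cn,-1,col,1)
    y,x=np.nonzero(S);cx,cy=int(x.mean())*4,int(y.mean())*4
    x0=np.clip(cx-200,0,2048-400);y0=np.clip(cy-300,0,1536-600);t=im[y0:y0+600,x0:x0+400];tiles.append(cv2.resize(t,(266,400)))
pickle.dump(res,open("res.pkl","wb"));cv2.imwrite("pics/ov.png",np.hstack(tiles))
E
```

```text
lane ['lane'] [ 0.4653 -0.0467  1.4298] 0.031
lane ['stand'] [ 0.4656 -0.0423  1.42  ] 0.036
lane ['top'] [ 0.4655 -0.0427  1.4186] 0.136
lane ['lane', 'stand'] [ 0.4654 -0.0438  1.4258] 0.04
carton ['carton'] [0.6482 0.1411 1.4678] 0.083
carton ['top'] [0.6515 0.1421 1.4279] 0.156
carton ['carton', 'lane'] [0.6485 0.1441 1.4697] 0.069
carton ['carton', 'top'] [0.6481 0.1408 1.4591] 0.121
stand ['stand'] [ 0.6265 -0.239   1.5689] 0.057
stand ['top'] [ 0.628  -0.2378  1.5631] 0.045
stand ['stand', 'top'] [ 0.6273 -0.2389  1.5642] 0.056
```

View pics/ov.png

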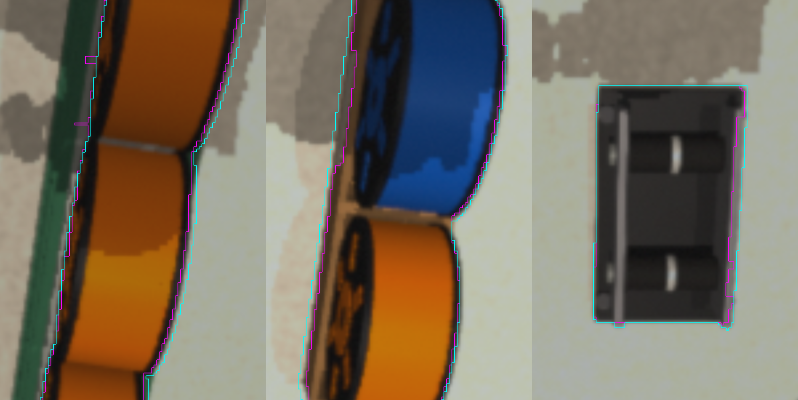

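Fits agree to a few mm across views and with the outlines. Now grasping the front spool.

```bash
cat >> h.py <<'E'
LANE=(.4654,-.044,1.425);CART=(.6485,.142,1.464);STAND=(.6272,-.2386,1.566)
def at(q,x,z): return np.array([q[0]+x*np.cos(q[2]),q[1]+x*np.sin(q[2]),z])
def ax(q): return list(quat(q[2]-np.pi/2))
D=np.array([0,0,.006])
def pick(c,q):
    ctrl.goto(list(c+D+[0,0,.10]),ax(q));set_gripper(.085)
    ctrl.move_l(list(c+D),max_speed=.12)
    set_gripper(.03,40);g=get_finger_gap();print("gap",g,"F",np.round(get_force(),2))
    if abs(g-.046)>.006: raise SystemExit("bad grasp")
    ctrl.move_l(list(c+D+[0,0,.07]),max_speed=.06);ctrl.move_l(list(c+D+[0,0,.15]),max_speed=.15)
    print("gap",get_finger_gap(),"F",np.round(get_force(),2),"t",get_t())
E
python3 - <<'E'
from h import *
for c,q in ((at(LANE,-.131,.094),LANE),(at(STAND,0,.079),STAND),(at(CART,-.057,.059),CART),(at(LANE,.087,.121),LANE)):
    print(c.round(3),[planner.inverse_kinematics(list(c+D+[0,0,h]),ax(q)) is not None for h in (0,.1,.15,.2)])
c=at(LANE,-.131,.094);pick(c,LANE)
cv2.imwrite("pics/after1.png",imaging.snapshot("scene")[:,:,::-1]);cv2.imwrite("pics/after1w.png",imaging.snapshot("wrist")[:,:,::-1])
a=cv2.imread("pics/after1.png")[100:292,80:336];cv2.imwrite("pics/a1.png",np.hstack([cv2.resize(a,(400,300)),cv2.resize(cv2.imread("pics/after1w.png"),(400,300))]))
E
```

```text
[ 0.446 -0.174  0.094] [True, True, True, True]
[ 0.627 -0.239  0.079] [True, True, True, True]
[0.642 0.085 0.059] [True, True, True, True]
[0.478 0.042 0.121] [True, True, True, True]
gap 0.045898996906045514 F [-1.5  -0.73  4.36]
gap 0.045609770525568936 F [-0.81 -0.66 -3.3 ] t 9.9333
```

View pics/a1.png

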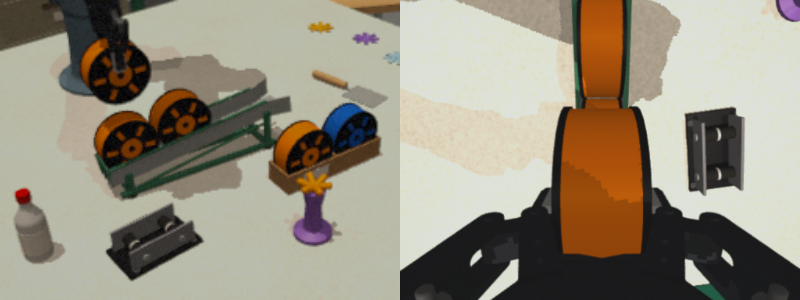

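The spool is held (left at (115,72)), and the other two have rolled to the front. Placing it on the stand.

```bash
cat >> h.py <<'E'
def put(c,q,up=.12):
    ctrl.goto(list(c+D+[0,0,up]),ax(q));ctrl.hold(.4)
    ctrl.move_l(list(c+D+[0,0,.012]),max_speed=.12);ctrl.hold(.2)
    f0=np.array(get_force());hit=ctrl.move_l(list(c+D-[0,0,.004]),max_speed=.02,force_limit=2.5)
    print("hit",hit,"z-centre",get_tcp_pos()[2]-D[2],np.round(np.array(get_force())-f0,2),get_t())
E
python3 - <<'E'
from h import *
put(at(STAND,0,.079),STAND)
p=imaging.camera_params("wrist");im=imaging.snapshot("wrist");cv2.imwrite("pics/p1.png",im[:,:,::-1])
cv2.imwrite("pics/p1s.png",imaging.snapshot("scene")[:,:,::-1])
a=cv2.imread("pics/p1s.png")[200:296,130:258];cv2.imwrite("pics/a2.png",np.hstack([cv2.resize(a,(400,300)),cv2.resize(im[:,:,::-1],(400,300))]))
E
```

```text
hit True z-centre 0.07973682211647345 [ 0.28 -1.02  7.16] 13.075
```

View pics/a2.png

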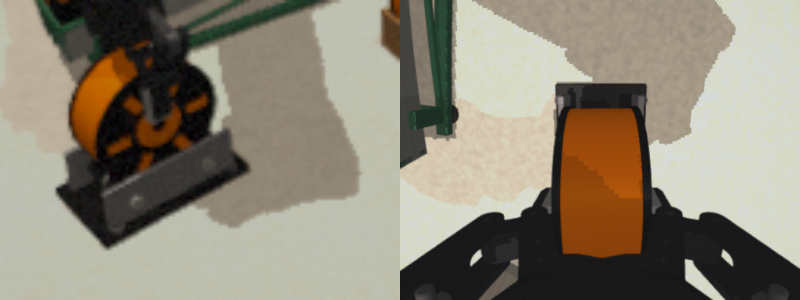

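The spool sits between the cheeks and made contact at the expected height of 79.7 mm. I'll release, retreat and check its seating.

```bash
cat > chk.py <<'E'
from fit import *
def spoolfit(v,c,q,zs=None):
    "refine (along, lateral) of a spool near c in picture v by silhouette overlap"
    k="lane"
    m=mask(k,v);P=cyl(0,0)
    def s(u):
        M=np.zeros((384,512),np.uint8);W=R.from_euler("z",q[2]+u[2]*.05).apply(P)+c+at((0,0,q[2]),u[0]*.01,0)+at((0,0,q[2]+np.pi/2),u[1]*.01,0)
        cv2.fillConvexPoly(M,np.round(cv2.convexHull(proj(W,pk[v]).astype(np.float32))*16).astype(np.int32),255,cv2.LINE_AA,4);return M/255.
    r=cv2.dilate((s([0,0,0])>0).astype(np.uint8),np.ones((13,13)))
    f=lambda u:1-np.minimum(s(u)*r,m*r).sum()/np.maximum(s(u)*r,m*r).sum()
    o=minimize(f,[0,0,0],method="Nelder-Mead",options=dict(initial_simplex=[[0,0,0],[.6,0,0],[0,.6,0],[0,0,1]]))
    return (o.x*[10,10,.05]).round(3),round(o.fun,3)
E
python3 - <<'E'
from chk import *
set_gripper(.08);c=at(STAND,0,.079)
ctrl.move_l(list(c+D+[0,0,.12]),max_speed=.15)
b=at(STAND,0,0)
ctrl.goto([b[0]-.07,b[1]+.0,.33],list(quat(0)));ctrl.hold(.1)
pk["v"]=imaging.camera_params("wrist");im=imaging.snapshot("wrist");img["v"]=im[:,:,::-1].copy();cv2.imwrite("pics/r1.png",img["v"])
pt=imaging.snapshot("top");img["top"]=pt[:,:,::-1].copy();cv2.imwrite("pics/r1t.png",img["top"])
for v in ("v","top"): print(v,spoolfit(v,c,STAND),proj(c,pk[v]))
print(get_t());cv2.imwrite("pics/a3.png",img["v"])
E
```

```text
v (array([4.777, 3.049, 0.04 ]), np.float64(0.099)) [[311.83350401 163.8529154 ]]
top (array([19.538,  6.386,  0.085]), np.float64(0.269)) [[342.47455644 184.85129407]]
15.3917
```

View pics/a3.png

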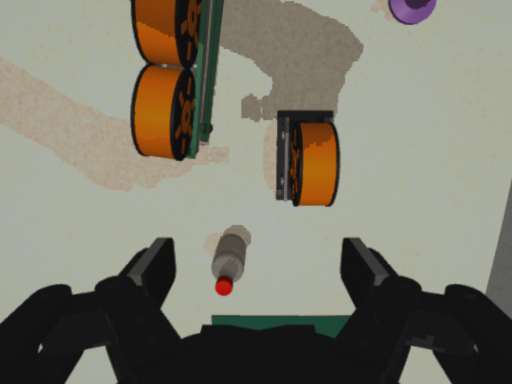

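The spool stands on both rollers between the cheeks at (315,165). The fit there is biased because the black base merges with the flanges. Now the new spool.

```bash
python3 - <<'E'
from chk import *
pk["v"]=imaging.camera_params("wrist");img["v"]=cv2.imread("pics/r1.png")
print("front",spoolfit("v",at(LANE,-.131,.094),LANE),"middle",spoolfit("v",at(LANE,-.131+.1092,.1074),LANE))
c=at(CART,-.057,.059)
ctrl.goto(list(c+[0,0,.22]),ax(CART));pick(c,CART)
ctrl.move_l(list(c+D+[0,0,.20]),max_speed=.15)
l=at(LANE,.0922,.1212);put(l,LANE)
cv2.imwrite("pics/p2s.png",imaging.snapshot("scene")[:,:,::-1]);im=imaging.snapshot("wrist")[:,:,::-1]
a=cv2.imread("pics/p2s.png")[110:260,120:320];cv2.imwrite("pics/a4.png",np.hstack([cv2.resize(a,(400,300)),cv2.resize(im,(400,300))]))
E
```

```text
front (array([ 2.923,  0.147, -0.019]), np.float64(0.098)) middle (array([-9.123,  0.29 ,  0.112]), np.float64(0.074))
gap 0.04618029316432529 F [0.35 0.18 3.27]
gap 0.045697777810783484 F [-0.39  0.19 -4.13] t 20.8583
hit True z-centre 0.12225187652478531 [-0.54  1.3   7.84] 24.2833
```

View pics/a4.png

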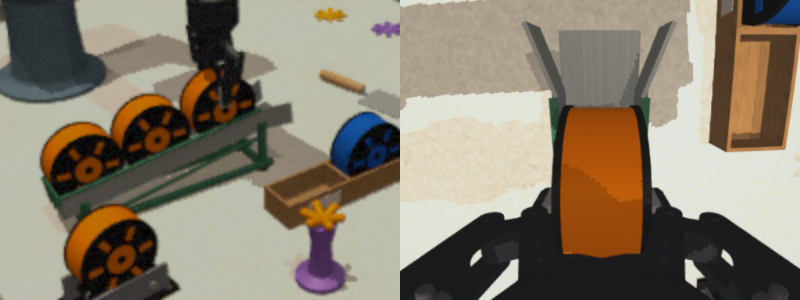

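The new spool is inside the guides at (220,95), with a small gap to the next one, and the floor contact height is as expected. Releasing and checking.

```bash
python3 - <<'E'
from chk import *
set_gripper(.08);l=at(LANE,.0922,.1212)
ctrl.move_l(list(l+D+[0,0,.14]),max_speed=.15)
ctrl.goto([.42,-.08,.36],list(quat(0)));ctrl.hold(.5)
pk["lane"]=imaging.camera_params("wrist");im=imaging.snapshot("wrist")[:,:,::-1].copy();img["lane"]=im
sc=imaging.snapshot("scene")[:,:,::-1]
print("lane fit 3 spools",fit("lane",np.array(LANE),["lane"]))
for k in range(3): print(k,spoolfit("lane",at(LANE,-.131+.1092*k,.094+.0134*k),LANE))
cv2.imwrite("pics/a5.png",np.hstack([cv2.resize(sc[110:290,80:320],(400,300)),cv2.resize(im,(400,300))]));print(get_t(),get_force())
E
```

```text
lane fit 3 spools (array([ 0.46425039, -0.04620514,  1.41970016]), np.float64(0.05901982049364263))
0 (array([8.977, 1.612, 0.027]), np.float64(0.135))
1 (array([8.487e+00, 8.040e-01, 7.000e-03]), np.float64(0.181))
2 (array([-3.411,  0.454, -0.031]), np.float64(0.082))
27.2083 [-0.22182191  1.09897    -0.05960415]
```

View pics/a5.png

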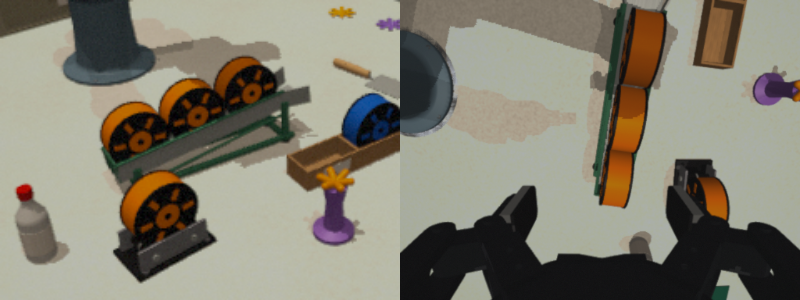

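The three lane spools touch each other and match the initial view from the same pose. The whole-row fit is within about 2.5 mm, and the spool on the stand is upright.

```bash
python3 -c "
from cell import *
hand_in();print(get_t())"
```

```text
the job is handed in; nothing more can be done
the job is handed in; nothing more can be done
```

The job is handed in, but no verdict was reported. I put the front spool upright on the roller stand. Once the other two had rolled down, I loaded the new orange spool from the carton into the rear of the lane. The robot's clock stood at about 27 s of the allowed 64 s.

**What the last checks showed**
- **Stand:** the spool touched the rollers with its centre at 79.7 mm (79 mm expected). In the pictures it stands upright between the cheeks.
- **Lane:** the new spool touched the lane floor about 1 mm above the expected height. A fit of all three lane spools together came out within about 2.5 mm and 0.006 rad of the lane pose measured at the start.
- **Bystanders:** the pictures show no change in the blue spool, glue bottle, vase or scraper. I did not measure them again.

**Checks that disagreed:** fits of single spools gave up to 9 mm in the lane. On the stand they gave 5 mm from the wrist view and 20 mm from the top view. I set these aside because the spool outlines merge with touching neighbours and with the black base, and the pictures, contact heights and whole-row fit contradict them. So the single-spool fits do not confirm the 9 mm stand tolerance.

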